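# Aim the sprung pointer rod of a setting-out gauge and hold it at its length mark

## Task

Grip the sprung pointer rod of the setting-out gauge by its upright handle and, with the rod still pushed in, swing it round until it points at the ball-headed pin, keeping it steady there for a moment. Then, still on aim, pull the rod out against its spring until its cross blade lines up with the fin of the length mark, not overshooting by a centimetre, and finish holding it there by the handle so a fitter could set the chandelier arm to it. Do not shift the length mark, and leave the other things on the table where they are.

Things in the scene. Friction and masses are not known exactly. Their poses are not given: they have to be found in the camera images.
- stand: the whole setting-out gauge: a fixed, heavy dark round steel foot, 120 mm across, with a column 24 mm thick that carries the swivelling tube, rail, rod and mark. Origin on the table under the column's axis; the column's axis is vertical and is the swivel axis. At joint swivel = 0 the rod points along this body's -y axis.
- swivel (a joint): swing of the tube and rod about the vertical column, rad, positive anticlockwise seen from above; the rod points along the stand's yaw - pi/2 + this value. Range -1.0 to 1.0; light friction (about 0.1 N m), stays where it is left.
- rod (a joint): how far the pointer rod is drawn out of its tube, m: 0 fully in, 0.115 the end stop. A spring pulls it back in: about 3 N at 0, growing 80 N per metre (about 10 N at 0.09); let go, it slides home.
- mark (a joint): where the length mark is clamped on the rail, m, on the same measure as joint rod: the rod is at its mark when joint rod equals this value. It differs each time (0.05 to 0.09).
- pivot (a point): point on the swivel axis at the height of the rod's centre line, 100 mm above the table; its x axis points outwards along the rod, y to the left of the rod, z up. The aluminium tube (22 mm thick, a 26 mm collar at its mouth) runs from 30 mm behind this point to 126 mm in front of it.
- grip (a point): where to grip: on the axis of the upright black round handle on the rod, 20 mm in diameter, its top 164 mm above the table. This point is 24 mm below that top, 40 mm above the rod's centre line and 170 mm + joint rod from the pivot. x points outwards along the rod. The rod is 12 mm thick (18 mm collar under the handle): keep fingertips at least 12 mm above its centre line.
- blade (a point): centre of the rod where the thin cross blade sits, 55 mm outwards from the handle's axis; the blade is 3 mm thick along the rod, 10 mm high and reaches 31 mm to the left of the rod (seen looking outwards). x points outwards along the rod, y to its left.
- rod_tip (a point): the rod's pointed tip, 90 mm outwards from the handle's axis.
- mark_fin (a point): point on the rod's centre line level with the fin of the length mark: a dark 16 x 18 x 10 mm clamp with a 3 mm thin upright fin, top 104 mm above the table, on a ticked aluminium rail. The rail is 12 mm wide, parallel to the rod, 41 mm to its left, 98 to 343 mm out from the pivot, top 87 mm above the table. Blade and fin line up when this point and the blade's coincide.
- ball (a point): centre of the 32 mm glass ball that heads the target pin, 100 mm above the table, at the height of the rod; at least 380 mm from the pivot. The pin stands fixed on a 48 mm brass foot with a 10 mm stem.
- pin_drop: another fixed pin, same brass foot and stem, headed by a pointed glass drop 30 mm thick, 126 mm high in all: not the target. Origin under its centre.
- pin_disc: another fixed pin, same brass foot and stem, headed by a flat level glass disc 36 mm across, 91 mm high in all: not the target. Origin under its centre.
- tray: loose white open parts tray, 100 x 70 x 25 mm, bystander. Origin under its centre.
- pliers: loose red-handled pliers, about 155 mm long and 12 mm high, bystander. Origin at the joint, on the table.
- carton: loose small cardboard box, 70 x 50 x 30 mm, bystander. Origin under its centre.
- weight: loose brass disc weight, 44 mm across, 30 mm high, bystander. Origin under its centre.

How it is judged:
On the way, in this order (a step that is already met when the one before it is completed fails the run):
1. the rod, gripped and still pushed in (drawn less than 20 mm), points at the ball-headed pin and is kept steady there (contact force between the fingers and stand above 3 N and value of joint rod below 0.02 m and y of ball in the frame of blade between -0.01 and 0.01 m and velocity of joint swivel between -0.05 and 0.05 rad/s), for 0.4 s.
2. the rod, still on aim, is drawn out until the blade lines up with the length mark's fin (contact force between the fingers and stand above 3 N and y of ball in the frame of blade between -0.01 and 0.01 m and x of mark_fin in the frame of blade between -0.004 and 0.004 m), for 0.3 s.
At the end, for the whole second after the job is handed in: The gripper still holds the rod by its handle (over 3 N of finger contact on the gauge), the rod's centre line passes within 10 mm of the ball's centre, the blade is within 4 mm of the mark's fin along the rod, and nothing is moving (all of step 2 and velocity of joint swivel between -0.05 and 0.05 rad/s and velocity of joint rod between -0.01 and 0.01 m/s); the arm keeps its last pose, push and grip.
It fails at once if the rod is pulled 10 mm or more past its mark (x of mark_fin in the frame of blade below -0.01 m).
It fails at once if the length mark is shifted along its rail (velocity of joint mark above 0.008 m/s or velocity of joint mark below -0.008 m/s).
It fails at once if another thing on the table is shifted by more than 20 mm (distance of any of tray, pliers, carton, weight from where it was at the start of the episode above 0.02 m).
It also fails if it takes over 45 s, if anything falls off the work surface, if the arm or the gripper's body presses on something with over 40 N, if the wrist force passes 120 N, or if a joint passes its speed limit or range.

## Robot

A 6-joint arm with a two-finger parallel gripper is mounted at the origin on the work surface. World frame = base frame: x ahead of the robot, y to its left, z up, the work surface at z = 0. Lengths are in m, angles in rad, forces in N, time in s.
With the tool pointing down it reaches from about 0.3 to 0.875 m from the base axis. Payload 6.4 kg.
Tool frame: the origin (TCP) lies between the finger pads; the fingertips stand 25 mm ahead of it and the grasp point (between the pads) lies 6 mm ahead of it; z points along the fingers, y is the line along which they close (so a half turn about z gives the same grasp; the last joint's range is limited). The gripper opens to 85 mm and grips with 20 to 120 N. Pads are 22 mm wide; open, the fingers measure 114 mm over their backs; the gripper's body (76 mm by 85 mm) begins 54 mm behind the grasp point. The pads swing forward as they close: fully open they stand 13 mm farther back than shut.
Start: joints at [-1.469, 0.181, 1.607, -0, 1.354, -0.206], TCP at [0.174, -0.548, 0.256] pointing down, gripper open.
Joint ranges: [-2.99, 2.99], [-0.89, 2.07], [0.3, 2.58], [-1.14, 4.28], [0, 2.63], [-3.12, 3.12]. Speed limits (rad/s): [2.57, 2.57, 3.01, 3.14, 3.14, 3.14].

## Interface

Orientations are given as a unit quaternion [w, x, y, z].
In Python, from bench import ctrl gives the robot as it stands.
- The arm moves only by the tool servo_tool, never from a script. Its argument "series" is text: rows parted by semicolons, each of 7 numbers parted by spaces: the gripper command: -1 is fully open, 1 is shut, values between are in proportion, then the shift along the tool's x, y, z in m, then the turn, a rotation vector about the tool's x, y, z in degrees. A call has 1 to 12 rows; each row is the pose to reach, as a shift and turn from the pose commanded when the call began, along the tool's axes at that moment; what a row does not reach only later rows make up. A row lasts 1/12 s, in which the tool goes at most 41.7 mm and 7.16 degrees, less where a joint would pass 70% of its speed; a pose out of reach is approached as far as the arm can. A call with a gripper value outside its range is refused whole. The fingers move at their own pace and stop on an object; the grip force is fixed at half the most. Time passes only in rows, so rows that repeat a pose let the fingers close. It gives the time, the measured TCP pose, the force, the opening and the grip force at its end, in the units of the state.
- ctrl.get_obs(): the state, without advancing time (a new reading comes with each control period).
- ctrl.camera(name): name is "side" or "top" or "wrist"; returns a dict with "img" (384x512x3 uint8, red, green, blue), "z_map" (384x512 float32, m along the optical axis (not along the pixel's ray), 0 where there is no reading), "fovy" (degrees; the focal length in pixels is half the picture's height over the tangent of half this angle, whatever the lens; pixels are square), "cx", "cy" (the principal point, pixels), "extrinsics" (4x4, takes a point from camera to world coordinates); the wrist camera has in their place "T_tool_cam" (4x4, takes a point from camera to tool coordinates, whose origin is the TCP and whose axes are the flange's). Camera axes: x right, y down, z forward; pixel columns grow to the right and rows downward; lengths in m; the calibration is good to about 2 mm. A picture is of the moment at which its call begins: read the wrist's pose just before it.
- ctrl.hand_in(): hands the job in; it is judged then, once.
The state is a dict: "time_s": time; "q": joint angles; "dq": joint speeds; "joint_efforts": joint torques, N m; "eef_pos": TCP position; "eef_rot": TCP orientation; "wrist_force": force on the tool from outside, world axes, zero at the start; "torque": the same for the moment, N m; "opening": opening from 0.0 (shut) to 1.0 (fully open); "grasp_force": force on a finger pad.
Only numpy, scipy, OpenCV 4.12 (cv2) and the standard library are available. Lean on these libraries where they do the work, as an engineer would, in place of code of your own. Each camera call takes 0.05 s, during which the arm holds its last target. There are 200 camera calls.

## Working session

There is one attempt and no reset: what is moved stays moved. The work goes in short steps, Python scripts to look and compute and a tool call to move; the robot and the scene stay as the last step left them, time stands still between calls to the robot, and variables do not carry over. Pictures are saved under pics/ and viewed, at most 10 in all, crops included, and the job is handed in when it is done.

Besides the shell and the picture viewer there is one more tool, called after "Call:" in YAML: its name, and indented under it one key for each argument. servo_tool: Moves the arm, as the interface text tells. Its arguments: {"type":"object","properties":{"series":{"type":"string"}},"required":["series"]}

```bash
ls; mkdir -p pics; cat > h.py <<'E'
import numpy as np, cv2
from bench import ctrl
def cam(n):
    o=ctrl.get_obs(); c=ctrl.camera(n); return o,c
def f(c): return 192/np.tan(np.radians(c["fovy"])/2)
E
python3 - <<'E'
from h import *
np.set_printoptions(precision=4,suppress=True)
o=ctrl.get_obs(); print(o)
for n in("top","side"):
    c=ctrl.camera(n); cv2.imwrite(f"pics/{n}0.png",cv2.resize(c["img"][:,:,::-1],(800,600),interpolation=cv2.INTER_CUBIC)); np.savez(f"{n}0.npz",**c); print(n,c["fovy"],c["cx"],c["cy"],c["extrinsics"])
E
```

```text
pics
{'time_s': 0.0, 'q': array([-1.4693,  0.1815,  1.608 ,  0.    ,  1.3538, -0.2063]), 'dq': array([-0.    ,  0.0005,  0.0008,  0.0007, -0.0014,  0.0002]), 'joint_efforts': array([  0.0006, -44.4866, -35.1346,  -0.0003,   0.0089,  -0.    ]), 'eef_pos': array([ 0.1742, -0.5474,  0.2554]), 'eef_rot': array([-0.0009,  0.9882,  0.1533,  0.0001]), 'wrist_force': array([-0.5499,  0.727 ,  0.4466]), 'torque': array([-0.0634,  0.0234,  0.0002]), 'grasp_force': 0.0, 'opening': 1.0018496873612084}
top 53.90658662512057 256.1796523711477 188.95879405942514 [[ 0.0247 -0.9897  0.1409  0.4153]
 [-0.9997 -0.0245  0.0031  0.0737]
 [ 0.0003 -0.141  -0.99    1.1311]
 [ 0.      0.      0.      1.    ]]
side 54.07625374920597 255.7567448822836 192.39252091184827 [[-0.9758 -0.1622  0.1463  0.4306]
 [-0.2183  0.7491 -0.6254  0.6243]
 [-0.0081 -0.6422 -0.7665  0.7777]
 [ 0.      0.      0.      1.    ]]
```

View pics/top0.png

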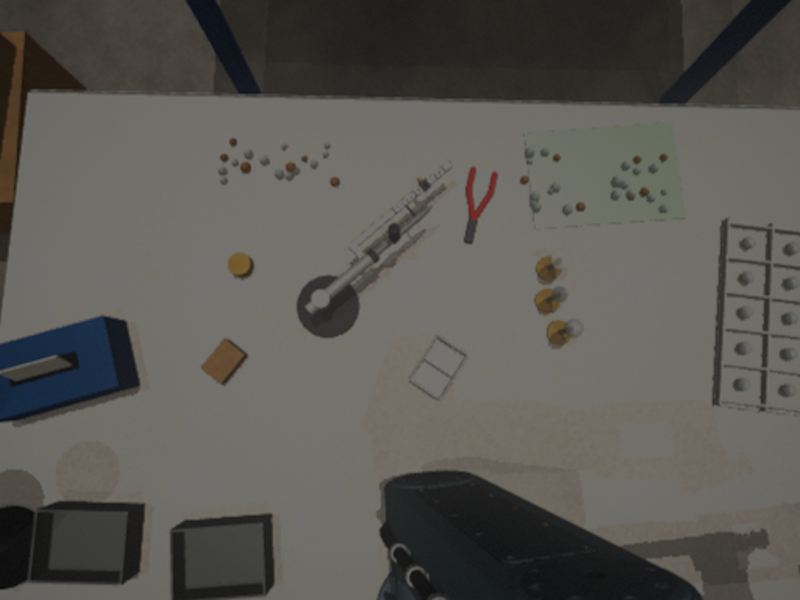

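View pics/side0.png

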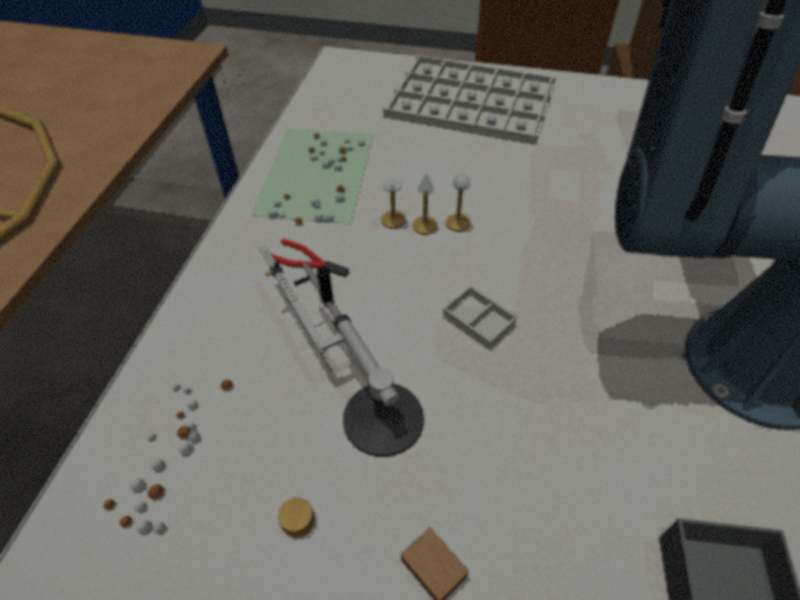

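Top view (800x600): foot at (328,306), handle top at (394,232), rod pointing up-right. The pins run top to bottom as disc (547,268), drop (547,299) and ball (573,328). The side view confirms the ball pin is the one nearest the robot. I'll enlarge this next.

```bash
python3 - <<'E'
from h import *
c=np.load("top0.npz"); 
im=c["img"][95:235,185:385,::-1]; im=np.clip(im.astype(float)*1.7,0,255).astype(np.uint8)
cv2.imwrite("pics/top0c.png",cv2.resize(im,(800,560),interpolation=cv2.INTER_CUBIC))
E
```

```text
(no output)
```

View pics/top0c.png

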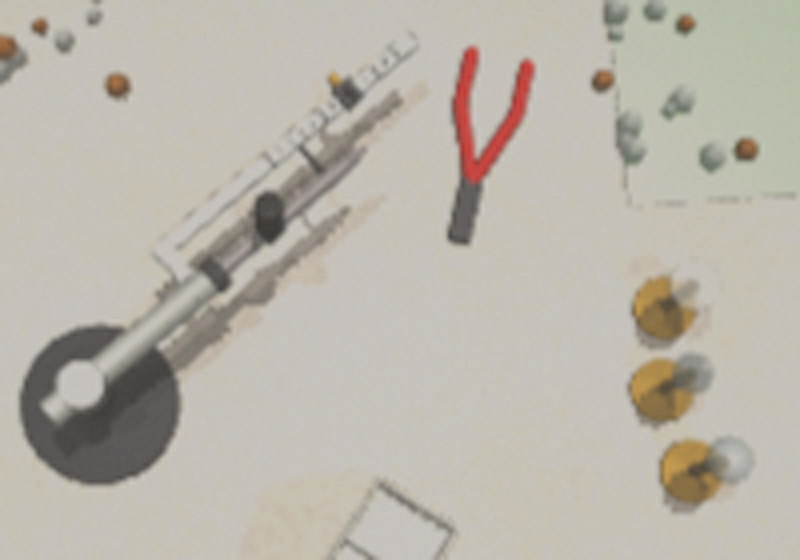

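The crop shows the foot at (100,404), the column cap at (80,385), the handle near (268,212), and the blade from (303,148) to (320,170). The mark is at (348,92) and the ball at (733,459).

```bash
cat >> h.py <<'E'
def ray(c,u,v,z,E=None):
    E=c["extrinsics"] if E is None else E
    d=E[:3,:3]@np.array([(u-c["cx"])/f(c),(v-c["cy"])/f(c),1]); p=E[:3,3]
    return p+d*(z-p[2])/d[2]
E
python3 - <<'E'
from h import *
np.set_printoptions(precision=4,suppress=True)
c=np.load("top0.npz")
for n,u,v,z in [("foot",100,404,.01),("ball",733,459,.1),("ballfoot",690,471,.008),("hand",268,203,.164),("handbase",268,228,.11),("bladeL",303,148,.103),("bladeR",320,170,.103),("fin",348,88,.104),("rail0",157,252,.087),("rail1",415,38,.087),("tubemouth",218,274,.108),("tubeback",48,408,.108),("capcol",80,385,.115)]:
    U,V=185+(u+.5)/4-.5,95+(v+.5)/4-.5
    d=c["z_map"][int(round(V)),int(round(U))]
    E=c["extrinsics"];p=E[:3,:3]@(d*np.array([(U-c["cx"])/f(c),(V-c["cy"])/f(c),1]))+E[:3,3]
    print(n,ray(c,U,V,z),"depth",p)
E
```

```text
foot [0.5513 0.216  0.01  ] depth [0.5452 0.2096 0.0603]
ball [ 0.5132 -0.2301  0.1   ] depth [ 0.5116 -0.225   0.1174]
ballfoot [ 0.5122 -0.2251  0.008 ] depth [ 0.5118 -0.2237  0.0133]
hand [0.6685 0.0916 0.164 ] depth [0.6688 0.0916 0.1626]
handbase [0.6648 0.0921 0.11  ] depth [0.6578 0.0916 0.1386]
bladeL [0.7247 0.0692 0.103 ] depth [0.7266 0.0691 0.0969]
bladeR [0.7091 0.0569 0.103 ] depth [0.7083 0.0569 0.1059]
fin [0.769  0.0384 0.104 ] depth [0.7694 0.0384 0.1028]
rail0 [0.6511 0.1705 0.087 ] depth [0.6502 0.1701 0.091 ]
rail1 [ 0.8135 -0.0098  0.087 ] depth [ 0.8138 -0.0099  0.086 ]
tubemouth [0.6319 0.1258 0.108 ] depth [0.6304 0.1255 0.1153]
tubeback [0.5358 0.2389 0.108 ] depth [0.5348 0.2375 0.1167]
capcol [0.5513 0.2168 0.115 ] depth [0.5514 0.2169 0.1137]
```

```bash
cat >> h.py <<'E'
from scipy.spatial.transform import Rotation as R
def rot(o): q=o["eef_rot"]; return R.from_quat([q[1],q[2],q[3],q[0]])
def move(p,yaw):  # target TCP, yaw (deg) of tool x, z down -> shift (m), turn (deg) in tool axes
    o=ctrl.get_obs(); r=rot(o); t=R.from_euler('z',yaw,degrees=True)*R.from_euler('x',180,degrees=True)
    return r.inv().apply(np.array(p)-o["eef_pos"]).round(4),(r.inv()*t).as_rotvec(degrees=True).round(2)
E
python3 -c "
from h import *
print(move([.666,.091,.27],132.5))"
```

```text
(array([ 0.6622, -0.4595, -0.0136]), array([-4.0000e-02, -1.0000e-01, -1.1486e+02]))
```

Call:
servo_tool:
  series: "-1 0.662 -0.460 -0.014 0 0 -115;-1 0.662 -0.460 -0.014 0 0 -115;-1 0.662 -0.460 -0.014 0 0 -115;-1 0.662 -0.460 -0.014 0 0 -115;-1 0.662 -0.460 -0.014 0 0 -115;-1 0.662 -0.460 -0.014 0 0 -115;-1 0.662 -0.460 -0.014 0 0 -115;-1 0.662 -0.460 -0.014 0 0 -115;-1 0.662 -0.460 -0.014 0 0 -115;-1 0.662 -0.460 -0.014 0 0 -115;-1 0.662 -0.460 -0.014 0 0 -115;-1 0.662 -0.460 -0.014 0 0 -115"

```text
time_s: 1.1
eef_pos: [0.4797, -0.1497, 0.2649]
eef_rot: [-0.0, 0.616, 0.788, -0.0]
wrist_force: [0.0, -1.1, 0.8]
opening: 1.003
grasp_force: 0.0
```

```bash
python3 -c "
from h import *
print(ctrl.get_obs()['eef_pos'],move([.666,.091,.27],132.5))"
```

```text
[ 0.47974588 -0.14966697  0.26485778] (array([ 0.1887,  0.2387, -0.0052]), array([-1.000e-02, -1.000e-02, -2.856e+01]))
```

Call:
servo_tool:
  series: "-1 0.189 0.239 -0.005 0 0 -28.6;-1 0.189 0.239 -0.005 0 0 -28.6;-1 0.189 0.239 -0.005 0 0 -28.6;-1 0.189 0.239 -0.005 0 0 -28.6;-1 0.189 0.239 -0.005 0 0 -28.6;-1 0.189 0.239 -0.005 0 0 -28.6;-1 0.189 0.239 -0.005 0 0 -28.6;-1 0.189 0.239 -0.005 0 0 -28.6;-1 0.189 0.239 -0.005 0 0 -28.6;-1 0.189 0.239 -0.005 0 0 -28.6;-1 0.189 0.239 -0.005 0 0 -28.6;-1 0.189 0.239 -0.005 0 0 -28.6"

```text
time_s: 2.1
eef_pos: [0.6664, 0.0868, 0.2699]
eef_rot: [-0.0, 0.406, 0.914, -0.0]
wrist_force: [0.1, 0.2, 0.5]
opening: 1.001
grasp_force: 0.0
```

```bash
cat >> h.py <<'E'
def wrist(name):
    o,c=cam("wrist"); T=np.eye(4); T[:3,:3]=rot(o).as_matrix(); T[:3,3]=o["eef_pos"]; E=T@c["T_tool_cam"]
    d=dict(c); d["extrinsics"]=E; np.savez(name+".npz",**d)
    cv2.imwrite(f"pics/{name}.png",cv2.resize(np.clip(c["img"][:,:,::-1]*1.6,0,255).astype(np.uint8),(800,600),interpolation=cv2.INTER_CUBIC)); return o,d
E
python3 -c "
from h import *
o,d=wrist('w1'); print(o['eef_pos'],move([.666,.091,.27],132.5),d['extrinsics'])"
```

```text
[0.66635524 0.08679592 0.26985398] (array([0.0035, 0.0025, 0.0001]), array([-0.02, -0.  , -0.42])) [[ 7.41738217e-01  6.38076586e-01  2.06597889e-01  6.14310600e-01]
 [ 6.70688965e-01 -7.05277618e-01 -2.29695002e-01  1.44819588e-01]
 [-8.54135672e-04  3.08936485e-01 -9.51082288e-01  3.87105397e-01]
 [ 0.00000000e+00  0.00000000e+00  0.00000000e+00  1.00000000e+00]]
```

View pics/w1.png

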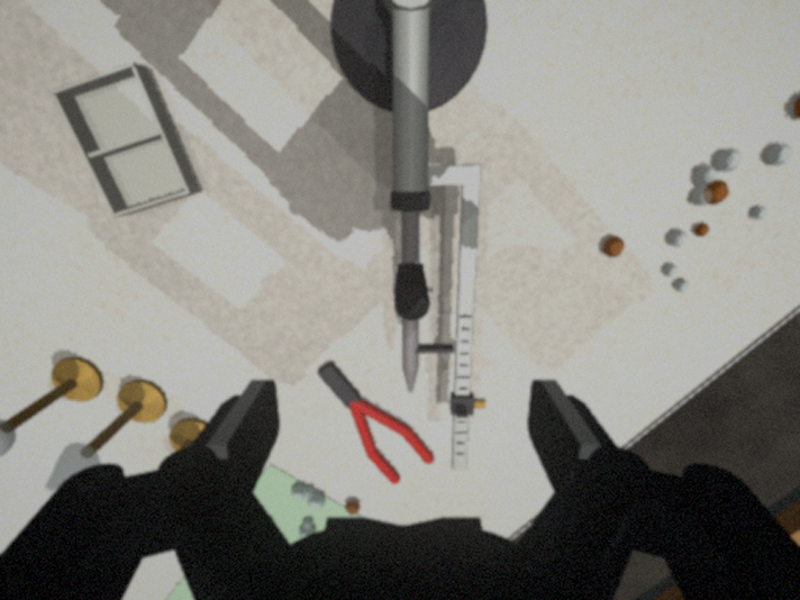

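The wrist view (800x600) shows the handle top at (413,300), rod tip at (411,390), and blade from (418,348) to (455,348). The fin is on the clamp at (462,405), and the column cap is at (411,4).

```bash
python3 - <<'E'
from h import *
np.set_printoptions(precision=4,suppress=True)
c=dict(np.load("w1.npz"))
def P(u,v,z): return ray(c,(u+.5)*.64-.5,(v+.5)*.64-.5,z)
for n,a in dict(hand=(413,300,.164),tip=(411,390,.1),bl0=(418,348,.105),bl1=(455,348,.105),railA=(469,166,.087),railB=(459,467,.087),mouth=(410,208,.1),cl=(462,405,.095)).items(): print(n,P(*a))
im=c["img"][195:285,225:345,::-1]; cv2.imwrite("pics/w1c.png",cv2.resize(np.clip(im*2.,0,255).astype(np.uint8),(800,600),interpolation=cv2.INTER_CUBIC))
E
```

```text
hand [0.6672 0.094  0.164 ]
tip [0.729  0.0263 0.1   ]
bl0 [0.708  0.0566 0.105 ]
bl1 [0.7275 0.0742 0.105 ]
railA [0.6499 0.17   0.087 ]
railB [ 0.8126 -0.0056  0.087 ]
mouth [0.6383 0.1246 0.1   ]
cl [0.7689 0.041  0.095 ]
```

View pics/w1c.png

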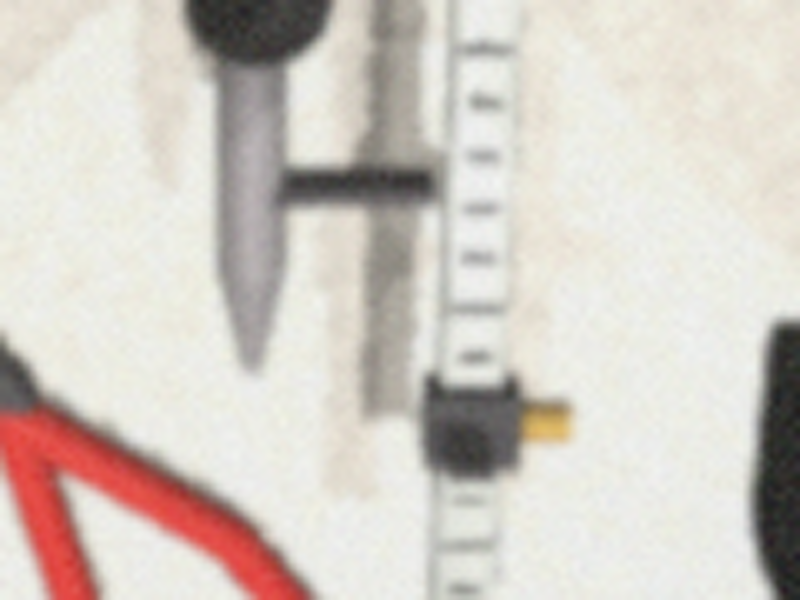

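```bash
python3 -c "
from h import *
print(move([.667,.0925,.147],132.6))"
```

```text
(array([0.0039, 0.0043, 0.1231]), array([-0.02, -0.  , -0.52]))
```

Call:
servo_tool:
  series: "-1 0.004 0.004 0.02 0 0 -0.5;-1 0.004 0.004 0.05 0 0 -0.5;-1 0.004 0.004 0.08 0 0 -0.5;-1 0.004 0.004 0.105 0 0 -0.5;-1 0.004 0.004 0.118 0 0 -0.5;-1 0.004 0.004 0.123 0 0 -0.5;-1 0.004 0.004 0.123 0 0 -0.5;0 0.004 0.004 0.123 0 0 -0.5;0.2 0.004 0.004 0.123 0 0 -0.5;0.4 0.004 0.004 0.123 0 0 -0.5;0.5 0.004 0.004 0.123 0 0 -0.5;0.6 0.004 0.004 0.123 0 0 -0.5"

```text
time_s: 3.15
eef_pos: [0.6677, 0.0938, 0.148]
eef_rot: [0.001, 0.401, 0.916, 0.0]
wrist_force: [-0.4, 0.2, -0.0]
opening: 0.296
grasp_force: 0.0
```

Call:
servo_tool:
  series: "1 0 0 0 0 0 0;1 0 0 0 0 0 0;1 0 0 0 0 0 0;1 0 0 0 0 0 0;1 0 0 0 0 0 0;1 0 0 0 0 0 0"

```text
time_s: 3.65
eef_pos: [0.6677, 0.0938, 0.1479]
eef_rot: [0.001, 0.401, 0.916, 0.0]
wrist_force: [-1.1, -0.2, 5.9]
opening: 0.22
grasp_force: 58.4
```

```bash
python3 -c "
from h import *
o,d=wrist('w2'); print(o)"
```

```text
{'time_s': 3.65, 'q': array([-3.60199659e-02,  4.98268803e-01,  1.42210002e+00,  7.82638106e-05,
        1.22003793e+00, -7.81114727e-01]), 'dq': array([ 0.00031426, -0.001443  ,  0.00121473,  0.00158456,  0.00077718,
       -0.00033729]), 'joint_efforts': array([-3.02052023e-01, -5.42260301e+01, -3.11188781e+01, -1.76151650e-02,
       -3.83862611e-01,  4.35544155e-02]), 'eef_pos': array([0.66767836, 0.09383792, 0.14787682]), 'eef_rot': array([5.37823849e-04, 4.01234442e-01, 9.15975201e-01, 2.52370692e-04]), 'wrist_force': array([-1.08000276, -0.22986838,  5.85420145]), 'torque': array([0.09997118, 0.17866189, 0.0663301 ]), 'grasp_force': 58.41691553592682, 'opening': 0.21966036313383158}
```

View pics/w2.png

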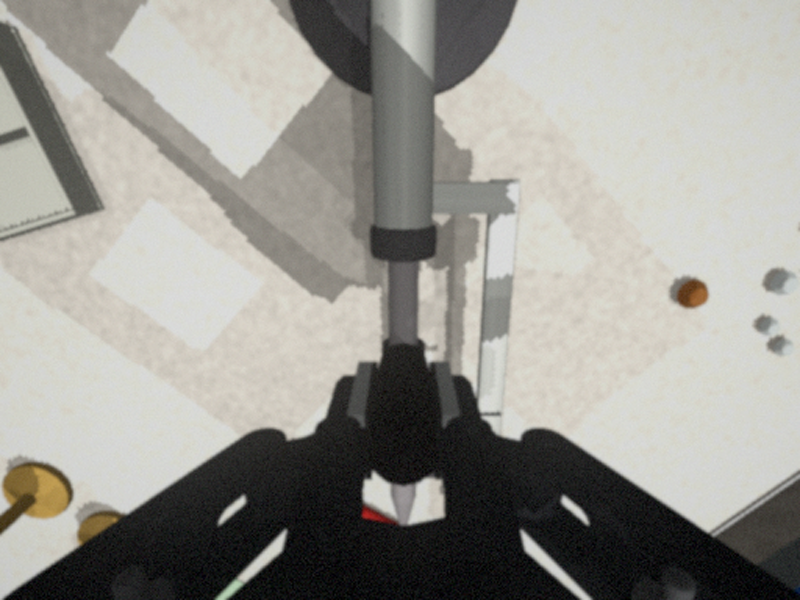

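```bash
python3 - <<'E'
from h import *
def arc(th,r0,r1):
    for t,r in zip(th,np.linspace(r0,r1,len(th))):
        a=np.radians(t); print(f"1 {r0-r*np.cos(a):.4f} {-r*np.sin(a):.4f} 0 0 0 {t}",end=";")
    print()
arc([1,3,5,7,9,11.5,14,16.5,19,21,23,24],.17,.173)
arc([1,3,5,7.5,10,12.5,15,17.5,19.5,21.5,23,23.6],.173,.173)
E
```

```text
1 0.0000 -0.0030 0 0 0 1;1 -0.0000 -0.0089 0 0 0 3;1 0.0001 -0.0149 0 0 0 5;1 0.0005 -0.0208 0 0 0 7;1 0.0010 -0.0268 0 0 0 9;1 0.0021 -0.0342 0 0 0 11.5;1 0.0035 -0.0415 0 0 0 14;1 0.0052 -0.0488 0 0 0 16.5;1 0.0072 -0.0561 0 0 0 19;1 0.0090 -0.0618 0 0 0 21;1 0.0110 -0.0675 0 0 0 23;1 0.0120 -0.0704 0 0 0 24;
1 0.0000 -0.0030 0 0 0 1;1 0.0002 -0.0091 0 0 0 3;1 0.0007 -0.0151 0 0 0 5;1 0.0015 -0.0226 0 0 0 7.5;1 0.0026 -0.0300 0 0 0 10;1 0.0041 -0.0374 0 0 0 12.5;1 0.0059 -0.0448 0 0 0 15;1 0.0080 -0.0520 0 0 0 17.5;1 0.0099 -0.0577 0 0 0 19.5;1 0.0120 -0.0634 0 0 0 21.5;1 0.0138 -0.0676 0 0 0 23;1 0.0145 -0.0693 0 0 0 23.6;
```

Call:
servo_tool:
  series: "1 0 -0.003 0 0 0 1;1 0 -0.009 0 0 0 3;1 0 -0.015 0 0 0 5;1 0.0005 -0.021 0 0 0 7;1 0.001 -0.027 0 0 0 9;1 0.002 -0.034 0 0 0 11.5;1 0.0035 -0.0415 0 0 0 14;1 0.005 -0.049 0 0 0 16.5;1 0.007 -0.056 0 0 0 19;1 0.009 -0.062 0 0 0 21;1 0.011 -0.0675 0 0 0 23;1 0.012 -0.0705 0 0 0 24"

```text
time_s: 4.7
eef_pos: [0.6072, 0.0554, 0.1479]
eef_rot: [0.0, 0.584, 0.812, 0.001]
wrist_force: [0.1, 4.0, 5.3]
opening: 0.219
grasp_force: 58.6
```

Call:
servo_tool:
  series: "1 0 -0.003 0 0 0 1;1 0 -0.009 0 0 0 3;1 0.0005 -0.015 0 0 0 5;1 0.0015 -0.0225 0 0 0 7.5;1 0.0025 -0.030 0 0 0 10;1 0.004 -0.0375 0 0 0 12.5;1 0.006 -0.045 0 0 0 15;1 0.008 -0.052 0 0 0 17.5;1 0.010 -0.0575 0 0 0 19.5;1 0.012 -0.0635 0 0 0 21.5;1 0.014 -0.0675 0 0 0 23;1 0.0145 -0.0695 0 0 0 23.6"

```text
time_s: 5.7
eef_pos: [0.5372, 0.047, 0.1478]
eef_rot: [0.0, 0.737, 0.675, 0.001]
wrist_force: [2.2, 3.2, 4.3]
opening: 0.221
grasp_force: 58.5
```

```bash
python3 - <<'E'
from h import *
np.set_printoptions(precision=4,suppress=True)
o,d=wrist('w3'); print(o["eef_pos"],o["wrist_force"],o["torque"],o["grasp_force"])
v=o["eef_pos"][:2]-[.552,.2177]; print(np.hypot(*v),np.degrees(np.arctan2(v[1],v[0])),np.degrees(rot(o).as_matrix()[:2,0]@[0,1]))
a=d["img"]
b=[ctrl.camera(n) for n in("top","side")]
for n,x in zip(("top1","side1"),b): np.savez(n+".npz",**x)
cv2.imwrite("pics/m.png",np.clip(np.hstack([cv2.resize(x["img"][:,:,::-1],(400,300),interpolation=cv2.INTER_AREA) for x in b])*1.5,0,255).astype(np.uint8))
E
```

```text
[0.5372 0.047  0.1478] [2.1788 3.2336 4.2583] [ 0.5698 -0.0634 -0.0469] 58.542943596839905
0.17138483735653554 -94.96875846639391 57.07486177480963
```

View pics/m.png

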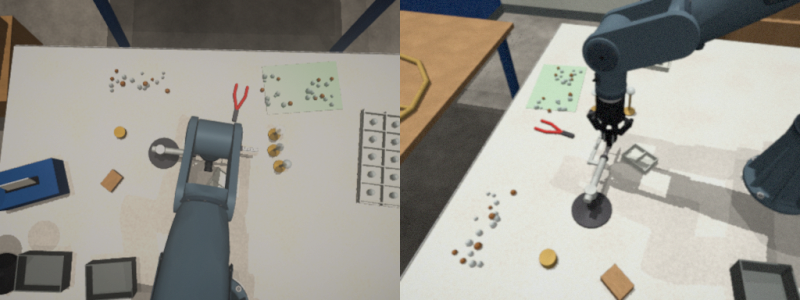

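The left panel (top camera) shows the gauge now swung to about the ball row, with the ball pin at (280,166). The right panel shows the gripper still holding the handle. I'll enlarge to check the aim.

```bash
python3 - <<'E'
from h import *
t=np.load("top1.npz")["img"][155:230,185:385,::-1]; s=np.load("side1.npz")["img"][90:290,215:365,::-1]; w=np.load("w3.npz")["img"][:,:,::-1]
I=cv2.INTER_CUBIC
b=np.hstack([cv2.rotate(cv2.resize(s,(300,400),interpolation=I),cv2.ROTATE_90_COUNTERCLOCKWISE),cv2.resize(w,(400,300),interpolation=cv2.INTER_AREA)])
cv2.imwrite("pics/m2.png",np.clip(np.vstack([cv2.resize(t,(800,300),interpolation=I),b])*1.7,0,255).astype(np.uint8))
E
```

```text
(no output)
```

View pics/m2.png

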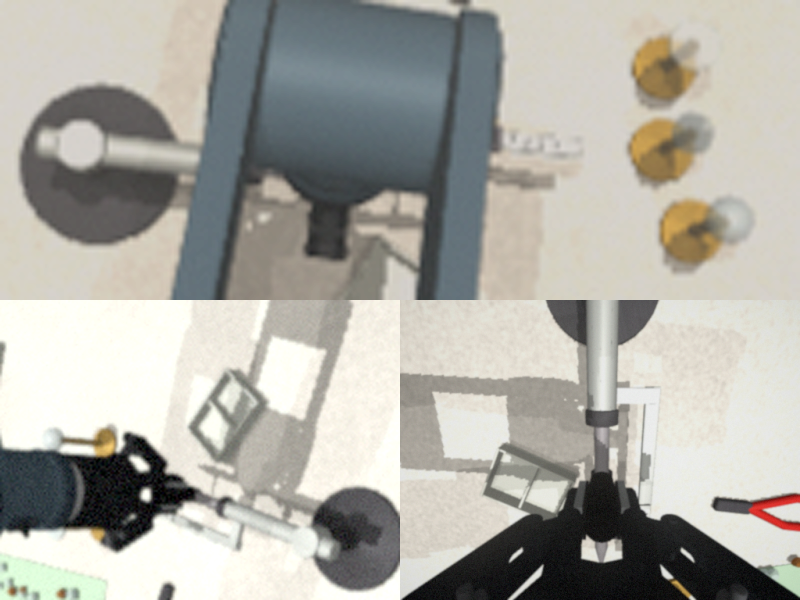

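```bash
cat >> h.py <<'E'
def cloud(c):
    v,u=np.mgrid[0:384,0:512]; z=c["z_map"]; E=c["extrinsics"]
    p=np.stack([(u-c["cx"])/f(c)*z,(v-c["cy"])/f(c)*z,z],-1)@E[:3,:3].T+E[:3,3]; p[z==0]=np.nan; return p
E
python3 - <<'E'
from h import *
np.set_printoptions(precision=4,suppress=True)
def line(p,n):
    m=p.mean(0); d=np.linalg.svd(p-m)[2][0]; d=d*np.sign(-d[1]); print(n,len(p),"mean",m,"ang",np.degrees(np.arctan2(d[1],d[0])), "x at y=.2177:",m[0]+d[0]/d[1]*(.2177-m[1]),"x at y=-.228:",m[0]+d[0]/d[1]*(-.228-m[1])); return m,d
for n in("top1","w3"):
    P=cloud(np.load(n+".npz")); x,y,z=P[...,0],P[...,1],P[...,2]
    tube=P[(z>.1)&(z<.12)&(y>.1)&(y<.2)&(abs(x-.545)<.03)][:,:2]
    if len(tube)>20: line(tube,n+" tube")
    rail=P[(z>.078)&(z<.1)&(x>.53)&(x<.62)&(y<.125)&(y>-.16)][:,:2]
    if len(rail)>20: line(rail,n+" rail"); print(rail.min(0),rail.max(0))
    ball=P[(z>.095)&(z<.13)&(abs(x-.51)<.03)&(abs(y+.228)<.03)]
    if len(ball)>5: print(n,"ball top",len(ball),ball.mean(0),ball.min(0),ball.max(0))
P=cloud(np.load("side0.npz")); x,y,z=P[...,0],P[...,1],P[...,2]
ball=P[(z>.088)&(z<.13)&(abs(x-.51)<.03)&(abs(y+.228)<.03)];print("side ball",len(ball),ball.mean(0),ball.min(0),ball.max(0))
E
```

```text
top1 tube 189 mean [0.5479 0.1672] ang -96.88952329225724 x at y=.2177: 0.5539909346206031 x at y=-.228: 0.5001379974943522
top1 rail 105 mean [ 0.5651 -0.0968] ang -95.77197273759921 x at y=.2177: 0.5969253711740861 x at y=-.228: 0.5518730768803187
[ 0.5572 -0.1297] [ 0.5812 -0.0666]
top1 ball top 110 [ 0.5129 -0.2248  0.1117] [ 0.4997 -0.2423  0.1014] [ 0.5276 -0.2121  0.1192]
w3 tube 5913 mean [0.5464 0.1381] ang -95.62547795651592 x at y=.2177: 0.5542217429962975 x at y=-.228: 0.5103203704588746
w3 rail 3744 mean [0.5769 0.0733] ang -88.24547129538642 x at y=.2177: 0.5725224860816677 x at y=-.228: 0.5861751141412525
[ 0.5304 -0.0055] [0.5913 0.1227]
side ball 98 [ 0.5123 -0.2169  0.107 ] [ 0.4982 -0.232   0.0894] [ 0.5273 -0.2074  0.1178]
```

```bash
python3 - <<'E'
from h import *
np.set_printoptions(precision=4,suppress=True,linewidth=150)
a=np.radians(-47.4); u=np.array([np.cos(a),np.sin(a)]); n=np.array([-u[1],u[0]])
for nm in("w1","top0","side0"):
    c=np.load(nm+".npz"); P=cloud(c); q=P[...,:2]-[.5526,.2189]; s,l,z=q@u,q@n,P[...,2]
    b=(s>.205)&(s<.245)&(l>.012)&(l<.029)&(z>.093)&(z<.115)
    F=(s>.255)&(s<.30)&(l>.030)&(l<.052)&(z>.0985)&(z<.115)
    K=(s>.255)&(s<.30)&(l>.034)&(l<.048)&(z>.0915)&(z<.115)
    for k,m in(("blade",b),("fin",F),("clamp",K)):
        if m.sum(): print(nm,k,m.sum(),"s",s[m].min(),np.median(s[m]),s[m].max(),"l",l[m].mean(),"z",np.median(z[m]),z[m].max())
    t=(s>.14)&(s<.20)&(abs(l)<.012)&(z>.155)
    print(" handle s,l",s[t].mean(),l[t].mean(),t.sum(), s[t].min(),s[t].max())
c=np.load("w1.npz"); P=cloud(c); q=P[...,:2]-[.5526,.2189]
# per-row profile over clamp columns
s,l,z=q@u,q@n,P[...,2]
for v in range(248,270): 
    m=[uu for uu in range(288,304)]; print(v,s[v,295].round(4),(z[v,289:303:2]*1000).round(0), c["img"][v,289:303:2].mean(1).round(0))
E
```

```text
w1 blade 106 s 0.22568248142426908 0.22652550927136605 0.22951483251729657 l 0.020526270015806956 z 0.10313640426805346 0.10594902207004636
w1 fin 33 s 0.27966193000983286 0.2806470576340831 0.28355010285648957 l 0.03751171045113327 z 0.1027480926387132 0.10497872602631503
w1 clamp 62 s 0.2736161203886399 0.2805130703272773 0.2877920677293095 l 0.038587929184002875 z 0.09810952107034143 0.10497872602631503
 handle s,l 0.16433225048330993 0.00021140771367646847 4909 0.15452029312395937 0.18180190319310943
top0 blade 11 s 0.22526802511471564 0.22662989145438886 0.2289419944883331 l 0.020248688039279573 z 0.1056991445143971 0.1089745567303444
top0 fin 5 s 0.2797203849349705 0.28185505874930683 0.2828680143684254 l 0.036213249374593214 z 0.10617987690570807 0.10899524092070467
top0 clamp 22 s 0.26953246516669266 0.2803781851826801 0.28835893338862045 l 0.04010206556775832 z 0.09331132723665636 0.10899524092070467
 handle s,l 0.17152825195453217 -0.003197038819307696 46 0.16215045693120608 0.181135139945404
side0 blade 25 s 0.222850205823339 0.22478133573995113 0.2276375395482309 l 0.0201
[... 1370 characters left out ...]
 48.]
261 0.2802 [90. 95. 96. 95. 95. 90. 89.] [48. 38. 31. 32. 34. 46. 47.]
262 0.2809 [91. 97. 96. 96. 96. 91. 91.] [49. 35. 34. 34. 31. 43. 49.]
263 0.2803 [ 91.  95. 100.  99.  99.  91.  91.] [55. 39. 31. 27. 31. 46. 51.]
264 0.2807 [ 91.  96. 101. 100. 101.  91.  91.] [65. 48. 36. 33. 34. 48. 58.]
265 0.2798 [ 91.  91. 104. 104. 103.  91.  92.] [82. 64. 44. 40. 41. 64. 77.]
266 0.2811 [ -1.  87. 105. 104. 105.  87.   0.] [97. 85. 62. 60. 58. 82. 97.]
267 0.2827 [  0.  87. 104. 104. 103.  87.   1.] [101.  96.  87.  90.  90.  98. 109.]
268 0.2954 [ 1. 88. 87. 87. 87. 87. -1.] [104. 100. 105. 107. 105. 107. 112.]
269 0.2965 [-0. 87. 87. 87. 86. 87.  0.] [104. 100.  99.  96. 102. 106. 114.]
```

Call:
servo_tool:
  series: "1 0 0 0 0 0 0;1 0 0 0 0 0 0;1 0 0 0 0 0 0;1 0 0 0 0 0 0;1 0 0 0 0 0 0;1 0 0 0 0 0 0;1 0 0 0 0 0 0;1 0 0 0 0 0 0"

```text
time_s: 6.52
eef_pos: [0.5375, 0.0469, 0.1478]
eef_rot: [0.0, 0.737, 0.676, 0.001]
wrist_force: [0.5, 3.6, 6.1]
opening: 0.218
grasp_force: 58.7
```

Call:
servo_tool:
  series: "1 -0.002 0 0 0 0 0;1 -0.006 0 0 0 0 0;1 -0.010 0 0 0 0 0;1 -0.015 0 0 0 0 0;1 -0.020 0 0 0 0 0;1 -0.025 0 0 0 0 0;1 -0.030 0 0 0 0 0;1 -0.035 0 0 0 0 0;1 -0.039 0 0 0 0 0;1 -0.042 0 0 0 0 0;1 -0.044 0 0 0 0 0;1 -0.045 0 0 0 0 0"

```text
time_s: 7.52
eef_pos: [0.5336, 0.0025, 0.1478]
eef_rot: [-0.0, 0.737, 0.676, 0.001]
wrist_force: [0.4, 7.0, 6.6]
opening: 0.218
grasp_force: 58.7
```

```bash
cat > gap.py <<'E'
from h import *
np.set_printoptions(precision=4,suppress=True)
o,c=wrist('w4'); print(o["eef_pos"],o["wrist_force"],o["grasp_force"],np.degrees(2*np.arctan2(o["eef_rot"][2],o["eef_rot"][1])))
P=cloud(c); x,y,z=P[...,0],P[...,1],P[...,2]
t=P[(z>.1)&(z<.12)&(y>.09)&(y<.2)&(abs(x-.545)<.03)][:,:2]; m=t.mean(0); d=np.linalg.svd(t-m,full_matrices=False)[2][0]; print("tube line x at ball",m[0]+d[0]/d[1]*(-.228-m[1]))
for n in("w2","w3","w4"):
    c=np.load(n+".npz"); E=c["extrinsics"]
    C=cloud(c); T=E@np.linalg.inv(ctrl.camera("wrist")["T_tool_cam"])  # tool pose
    q=(C-T[:3,3])@T[:3,:3]
    z=C[...,2]; m=(abs(q[...,1])<.008)&(z>.1085)&(z<.12)&(q[...,0]>.03)
    dark=c["img"].mean(2)
    rows=np.where(m.sum(1)>3)[0]; v=rows.max()  # mouth front edge, tool x
    xs=q[...,0][m]; h=(z>.158)&(abs(q[...,1])<.011)&(abs(q[...,0])<.03)
    print(n,"mouth edge x",np.percentile(xs,[0,.5,1]),"row",v,"handle x",q[...,0][h].mean(),q[...,0][h].max(),h.sum())
E
python3 gap.py
```

```text
[0.5336 0.0025 0.1478] [0.3569 6.9583 6.5922] 58.7252140045166 85.04184060435223
tube line x at ball 0.5117419257212996
w2 mouth edge x [0.0423 0.0431 0.0435] row 167 handle x 0.009101683145521622 0.020288589146026978 7011
w3 mouth edge x [0.0449 0.0456 0.046 ] row 163 handle x 0.009096834423145765 0.020244135666641565 6998
w4 mouth edge x [0.0893 0.0897 0.0898] row 78 handle x 0.009124283239632153 0.02034499199938991 7024
```

Call:
servo_tool:
  series: "1 -0.001 0 0 0 0 0;1 -0.003 0 0 0 0 0;1 -0.005 0 0 0 0 0;1 -0.0065 0 0 0 0 0;1 -0.0070 0 0 0 0 0;1 -0.0072 0 0 0 0 0;1 -0.0072 0 0 0 0 0;1 -0.0072 0 0 0 0 0;1 -0.0072 0 0 0 0 0;1 -0.0072 0 0 0 0 0;1 -0.0072 0 0 0 0 0;1 -0.0072 0 0 0 0 0"

```text
time_s: 8.72
eef_pos: [0.533, -0.0044, 0.1478]
eef_rot: [-0.0, 0.737, 0.676, 0.001]
wrist_force: [0.8, 7.2, 6.3]
opening: 0.221
grasp_force: 58.7
```

```bash
python3 gap.py; python3 - <<'E'
from h import *
b=[ctrl.camera(n) for n in("top","side")]
for n,x in zip(("top2","side2"),b): np.savez(n+".npz",**x)
I=cv2.INTER_CUBIC
t=b[0]["img"][155:230,185:385,::-1]; s=b[1]["img"][80:230,215:365,::-1]; w=np.load("w4.npz")["img"][:,:,::-1]
B=np.hstack([cv2.resize(s,(400,300),interpolation=I) ,cv2.resize(w,(400,300),interpolation=cv2.INTER_AREA)])
cv2.imwrite("pics/m3.png",np.clip(np.vstack([cv2.resize(t,(800,300),interpolation=I),B])*1.7,0,255).astype(np.uint8))
E
```

```text
[ 0.533  -0.0044  0.1478] [0.7924 7.162  6.2809] 58.72307538986206 85.05852467458416
tube line x at ball 0.5108450696237721
w2 mouth edge x [0.0423 0.0431 0.0435] row 167 handle x 0.009101386475870315 0.020288293721622393 7011
w3 mouth edge x [0.0449 0.0456 0.046 ] row 163 handle x 0.009096540805871552 0.020243843146162087 6998
w4 mouth edge x [0.0962 0.0963 0.0965] row 64 handle x 0.00910859558783146 0.020338230785191255 7014
```

View pics/m3.png

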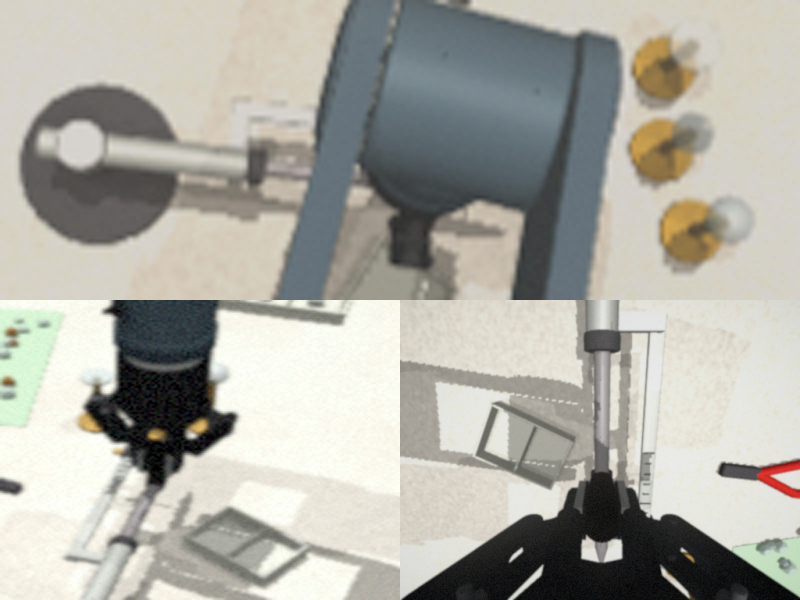

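The top view shows the tube axis running from the cap (80,145) to the collar (256,165). Extended, it reaches the ball at (733,219), so the aim holds. The rod is drawn about 54 mm, which matches the mark.

```bash
python3 -c "
from h import *
print(ctrl.hand_in())"
```

```text
the job is handed in; nothing more can be done
None
```

I handed the job in with the handle still gripped (about 59 N), the rod aimed within about 2 mm of the ball's centre, and drawn about 54 mm, which matches the measured mark. I couldn't see the blade and fin line up directly because the gripper hid them, and hand-in returned no verdict.

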